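# Tip the odd power supply out of the burn-in rack

### The arm

A 6-joint arm with a two-finger parallel gripper is mounted at the origin on a cart in front of the work surface, level with it; the furniture and walls round the work are solid. World frame = base frame: x ahead of the robot, y to its left, z up, the work surface at z = 0. Lengths are in m, angles in degrees, forces in N, time in s.
With the tool pointing down it reaches from about 0.375 to 0.925 m from the base axis. Payload 5.7 kg.
Tool frame: the origin (TCP) lies at the very end of the fingers, on their centre line; the grasp point (between the pads) lies 19 mm behind it; z points along the fingers, y is the line along which they close (so a half turn about z gives the same grasp; the last joint's range is limited). The gripper opens to 88 mm and grips with 3 to 60 N. Pads are 20 mm wide; open, the fingers measure 115 mm over their backs; the gripper's body (75 mm by 178 mm) begins 61 mm behind the grasp point.
Start: joints at [-82.111, 20.558, 86.54, -0, 72.909, -6.595], TCP at [0.15, -0.581, 0.223] pointing down, gripper open.
Joint ranges: [-170.27, 170.27], [-57.76, 135], [12.27, 136.19], [-55.21, 235.2], [11.17, 155.16], [-170.74, 170.74]. Speed limits (degrees/s): [136.94, 136.94, 180, 180, 180, 180].

### API

Orientations are given as a 3x3 rotation matrix whose columns are the frame's x, y, z axes.
In Python, from bench import move_to, line_to, movej, gripper_to, pause, inverse_kinematics, read_state, capture, camera_params, PlanningError, close_job gives the robot as it stands. The module is installed in compiled form; this text tells all that it offers. Calls block until the motion is done:
- move_to(position, orientation): joint-space move of the TCP to a pose.
- line_to(position, orientation=None, v=0.15): straight line of the TCP; orientation=None keeps the orientation; v is the mean speed in m/s.
- movej(angles): joint-space move.
- gripper_to(opening, strength=None): finger opening in m; strength is the grip in N (None keeps the last); returns when the fingers have stopped.
- pause(seconds).
- inverse_kinematics(position, orientation): joint angles nearest the present ones, or None.
- read_state(): the state.
- capture(name): name is "side" or "top" or "wrist"; returns the picture (480x640x3 uint8, blue, green, red); there is no depth.
- camera_params(name): a dict with "fovy" (degrees; the focal length in pixels is half the picture's height over the tangent of half this angle, whatever the lens; pixels are square), "cx", "cy" (the principal point, pixels), "rvec" (rotation vector, rad) and "tvec" (3), from world to camera coordinates, as OpenCV has them; the wrist camera has in their place "tool_from_camera" (4x4, takes a point from camera to tool coordinates, whose origin is the TCP and whose axes are the flange's). Camera axes: x right, y down, z forward; pixel columns grow to the right and rows downward; lengths in m; the calibration is good to about 2 mm. A picture is of the moment at which its call begins: read the wrist's pose just before it. camera_params takes no time and is no camera call.
A pose or a line that the arm cannot do raises PlanningError and nothing moves.
- close_job(): hands the job in; it is judged then, once.
The state is a dict: "t": time; "joint_positions": joint angles; "qvel": joint speeds; "effort": joint torques, N m; "tool_pos": TCP position; "orientation": TCP orientation; "ft_force": force on the tool from outside, world axes, zero at the start; "wrist_torque": the same for the moment, N m; "grip_width": finger opening in m; "grasp_force": force on a finger pad.
Only numpy, scipy, OpenCV 4.12 (cv2) and the standard library are available. Lean on these libraries where they do the work, as an engineer would, in place of code of your own. Each camera call takes 0.05 s, during which the arm holds its last target. There are 200 camera calls.

### The job

Four enclosed power supplies stand packed side by side on end in the grey steel rack; one is shorter than the rest and belongs in the grey tray with the short one already there. The row is too tight to get hold of it, so reach behind its top, pull the top towards the open front of the rack and let the unit tip until it leans by itself on the front bar; then take hold of it, lift it out over the bar and set it down gently, upright, inside the tray next to its mate. Leave the tall units standing in their row, the mate standing in the tray, and the multimeter where it is.

Things in the scene. Friction and masses are not known exactly. Their poses are not given: they have to be found in the camera images.
- short_unit: the unit to take out: metal-cased power supply standing on end, 97 mm deep (x) x 38 mm thick (y) x 159 mm high (z), 0.4 to 0.7 kg, centre of mass on its axis 88 mm above the underside. Origin: centre of its underside. It stands in any of the row's four places, its x along the rack's x, its top 20 mm below its neighbours', with about 1.6 mm play on either side.
- short_top (a point): centre of the short unit's flat top (terminal end), 159 mm above its origin along its z. Pulled by the top, the unit turns about its front lower edge, balances at a tilt of 0.50 rad and, a little beyond, falls on to the front bar, where it stays by itself at about 0.66 rad.
- rack: fixed folded-sheet rack, open at its front, which faces the tray (to the robot's right). Origin: centre of the row, on the bench; x from front to back, y along the row, z up. Unit backs are at x = 48.5 mm; a 65 mm high fence at x = 51 to 57 mm behind them (free above and behind it). End cheeks at y = +-81 mm, 62 mm high, 76 mm at the front; flanges to y = +-102 mm.
- rack_floor (a point): top of the rack's lined floor, 4 mm above the rack's origin. The four places are centred at y = -59, -20, 20 and 59 mm and x = 0 from it; all units stand here at yaw 0 in the rack's frame. An overhead shelf begins at world x = 0.69 m, 0.30 m above the bench.
- front_bar: round steel bar, 10 mm diameter, along the rack's y, fixed in the rack; its axis lies 50 mm in front of the units' front faces and 62 mm above the bench. Origin: its middle. A tipped unit leans on it.
- tray: fixed shallow grey plastic tray, 200 mm (x) x 240 mm (y) outside, rim 24 mm high and 7 mm wide, floor 4 mm thick. Origin: centre of its underside, x away from the robot, y to the left at yaw 0, z up. Its half towards -y is empty.
- mate_unit: the other short unit, same as short_unit (97 x 38 x 159 mm), standing loose in the tray's +y half, about 55 to 70 mm from the tray's centre. Origin: centre of its underside.
- tall_1: one of the three taller units: same case and section as short_unit (97 x 38 mm) but 179 mm high, about 0.55 kg, standing in the row. Origin: centre of its underside; x along the 97 mm depth, z up.
- tall_2: one of the three taller units: same case and section as short_unit (97 x 38 mm) but 179 mm high, about 0.55 kg, standing in the row. Origin: centre of its underside; x along the 97 mm depth, z up.
- tall_3: one of the three taller units: same case and section as short_unit (97 x 38 mm) but 179 mm high, about 0.55 kg, standing in the row. Origin: centre of its underside; x along the 97 mm depth, z up.
- the_meter: yellow and black hand multimeter lying loose between rack and tray, 150 x 78 mm, 63 mm high with its plugs. Origin: centre of its underside.
Not all that is in view belongs to the job. What is shaped like the short_unit but orange is not meant.

How it is judged:
By the outcome, as a careful person would: the job done as asked, in the order asked, and still so for the second after the job is handed in, with the robot touching nothing.
It also fails if it takes over 64 s, if anything falls off the work surface, if the arm or the gripper's body presses on something with over 40 N, if the wrist force passes 120 N, or if a joint passes its speed limit or range.

## Working session

There is one attempt and no reset: what is moved stays moved. The work goes in short steps, each a Python script; the robot and the scene stay as the last script left them, time stands still between calls to the robot, and variables do not carry over. Pictures are saved under pics/ and viewed, at most 12 in all, crops included, and the job is handed in when it is done.

```bash
mkdir -p pics; python3 - <<'E'
from bench import *
import cv2
for n in("side","top"):
    cv2.imwrite(f"pics/{n}0.png",capture(n)); print(n,camera_params(n))
print(camera_params("wrist")); print(read_state())
E
```

```text
side {'fovy': 47.45330506935713, 'cx': 316.5214329799491, 'cy': 236.21842602387187, 'rvec': array([ 2.2464073 ,  0.1016347 , -0.04966964]), 'tvec': array([-0.50655451,  0.05573947,  1.56339892])}
top {'fovy': 51.37847638062144, 'cx': 313.1195643334821, 'cy': 238.26881507871542, 'rvec': array([ 2.13326493, -1.55305123,  0.45683453]), 'tvec': array([-0.14657282,  0.49182087,  1.26103607])}
{'fovy': 60.62315869802619, 'cx': 330.41453907234165, 'cy': 240.90133813698412, 'tool_from_camera': array([[ 6.15747884e-04, -9.62924683e-01, -2.69769673e-01,
         7.46741679e-02],
       [ 9.99999101e-01,  2.71679509e-04,  1.31275107e-03,
         1.32479894e-03],
       [-1.19078951e-03, -2.69770239e-01,  9.62923985e-01,
        -1.62787399e-01],
       [ 0.00000000e+00,  0.00000000e+00,  0.00000000e+00,
         1.00000000e+00]])}
{'t': 0.1, 'joint_positions': array([-8.21109147e+01,  2.05926716e+01,  8.65919124e+01, -1.84134066e-03,
        7.29088342e+01, -6.59662356e+00]), 'qvel': array([-0.0181273 , -0.08878122, -0.22462751, -0.02726901,  0.06191486,
        0.06572234]), 'effort': array([-3.38950931e-04, -5.16357493e+01, -2.71406829e+01,  6.75750151e-02,
        2.76754639e-02, -2.57486670e-05]), 'tool_pos': array([ 0.14995968, -0.58031859,  0.22191127]), 'orientation': array([[ 9.68207713e-01,  2.50147477e-01, -2.54216734e-04],
       [ 2.50147557e-01, -9.68206386e-01,  1.61080574e-03],
       [ 1.56804726e-04, -1.62318623e-03, -9.99998670e-01]]), 'ft_force': array([ 0.05262574,  0.50936987, -0.00953501]), 'wrist_torque': array([-0.05041768, -0.00618993,  0.02205675]), 'grasp_force': 0.0, 'grip_width': 0.08748408046086904}
```

View pics/top0.png

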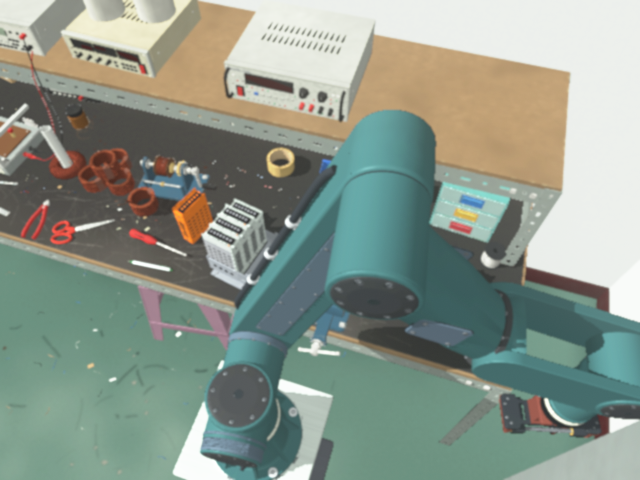

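View pics/side0.png

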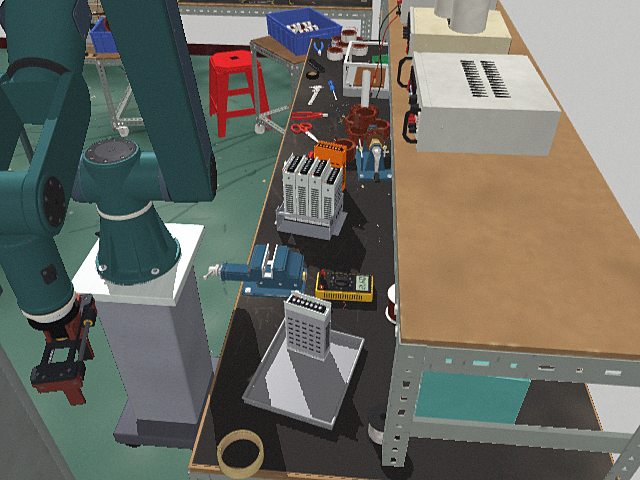

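Side view: row at about (312,190), tray (305,375) with mate (307,322), meter (345,285), a vise between (265,270), orange decoy behind the row.

```bash
cat > h.py <<'E'
from bench import *
import cv2, numpy as np
def cam(n, st=None):
    p=camera_params(n); f=240/np.tan(np.radians(p["fovy"]/2))
    K=np.array([[f,0,p["cx"]],[0,f,p["cy"]],[0,0,1]])
    if n=="wrist":
        T=np.eye(4); T[:3,:3]=st["orientation"]; T[:3,3]=st["tool_pos"]
        W=T@p["tool_from_camera"]; return K,W[:3,:3],W[:3,3]
    R=cv2.Rodrigues(p["rvec"])[0]; return K,R.T,-R.T@p["tvec"]
def ray(c,u,v):
    K,R,o=c; d=R@np.linalg.inv(K)@[u,v,1]; return o,d/np.linalg.norm(d)
def on_z(c,u,v,z):
    o,d=ray(c,u,v); return o+d*(z-o[2])/d[2]
def proj(c,P):
    K,R,o=c; q=K@R.T@(np.asarray(P)-o); return q[:2]/q[2]
def down(yaw, tilt=0.):   # tool x axis at yaw (deg), tool z down; tilt about tool y
    a=np.radians(yaw); c,s=np.cos(a),np.sin(a)
    R=np.array([[c,s,0],[s,-c,0],[0,0,-1.]])
    return R@cv2.Rodrigues(np.array([0,np.radians(tilt),0]))[0]
E
python3 - <<'E'
from h import *
np.set_printoptions(precision=3,suppress=True)
c=cam("side"); print(c[2], cam("top")[2])
for n,u,v,z in[("rack base front-left",277,230,0),("front right",328,238,0),("tray",305,375,0),("matetop",307,303,.159),("row top",312,168,.18),("meter",345,285,.03),("vise top",272,250,.1)]: print(n,on_z(c,u,v,z))
t=cam("top"); print(on_z(t,240,225,.18))
for y in(.1,.2,.3,.35):
  for yaw in(-90,0,90):
    for z in(.3,.4): print(y,yaw,z,inverse_kinematics([.5,y,z],down(yaw)))
E
```

```text
[ 0.612 -1.132  1.023] [-0.214 -0.226  1.325]
rack base front-left [0.374 0.153 0.   ]
front right [0.531 0.129 0.   ]
tray [ 0.516 -0.369  0.   ]
matetop [ 0.515 -0.297  0.159]
row top [0.475 0.226 0.18 ]
meter [ 0.592 -0.099  0.03 ]
vise top [ 0.397 -0.057  0.1  ]
[0.471 0.212 0.18 ]
0.1 -90 0.3 None
0.1 -90 0.4 None
0.1 0 0.3 [ 3.544  9.305 91.036 -0.    79.659 93.544]
0.1 0 0.4 [ 3.544  6.296 81.124 -0.    92.58  93.544]
0.1 90 0.3 [ 3.544  9.305 91.036 -0.    79.659  3.544]
0.1 90 0.4 [ 3.544  6.296 81.124 -0.    92.58   3.544]
0.2 -90 0.3 [  14.451   11.843   87.801   -0.      80.357 -165.549]
0.2 -90 0.4 [  14.451    8.953   77.976   -0.      93.071 -165.549]
0.2 0 0.3 [ 14.451  11.843  87.801  -0.     80.357 104.451]
0.2 0 0.4 [ 14.451   8.953  77.976  -0.     93.071 104.451]
0.2 90 0.3 [14.451 11.843 87.801 -0.    80.357 14.451]
0.2 90 0.4 [14.451  8.953 77.976 -0.    93.071 14.451]
0.3 -90 0.3 [  24.178   15.762   82.49    -0.      81.747 -155.822]
0.3 -90 0.4 [  24.178   13.09    72.741   -0.      94.169 -155.822]
0.3 0 0.3 [ 24.178  15.762  82.49   -0.     81.747 114.178]
0.3 0 0.4 [ 24.178  13.09   72.741  -0.     94.169 114.178]
0.3 90 0.3 [24.178 15.762 82.49  -0.    81.747 24.178]
0.3 90 0.4 [24.178 13.09  72.741 -0.    94.169 24.178]
0.35 -90 0.3 [  28.51    18.152   79.073   -0.      82.775 -151.49 ]
0.35 -90 0.4 [  28.51    15.63    69.328   -0.      95.042 -151.49 ]
0.35 0 0.3 [ 28.51   18.152  79.073  -0.     82.775 118.51 ]
0.35 0 0.4 [ 28.51   15.63   69.328  -0.     95.042 118.51 ]
0.35 90 0.3 [28.51  18.152 79.073 -0.    82.775 28.51 ]
0.35 90 0.4 [28.51  15.63  69.328 -0.    95.042 28.51 ]
```

```bash
python3 - <<'E'
from h import *
import pickle
s=read_state(); p=s["tool_pos"]
line_to([p[0],p[1],.42],v=.25)
move_to([.5,-.33,.42],down(90)); pause(.3)
S={}
def snap(k):
    st=read_state(); im=capture("wrist"); S[k]=(st,im); cv2.imwrite(f"pics/{k}.png",im); print(k,st["t"],st["tool_pos"])
snap("tray1")
move_to([.475,.20,.42],down(90)); pause(.3); snap("rack1")
for n in("side","top"): S[n]=(None,capture(n)); cv2.imwrite(f"pics/{n}1.png",S[n][1])
pickle.dump(S,open("S.pkl","wb"))
E
```

```text
tray1 2.925 [ 0.49961811 -0.33062712  0.42000417]
rack1 5.1917 [0.47524867 0.19956337 0.41994672]
```

View pics/rack1.png

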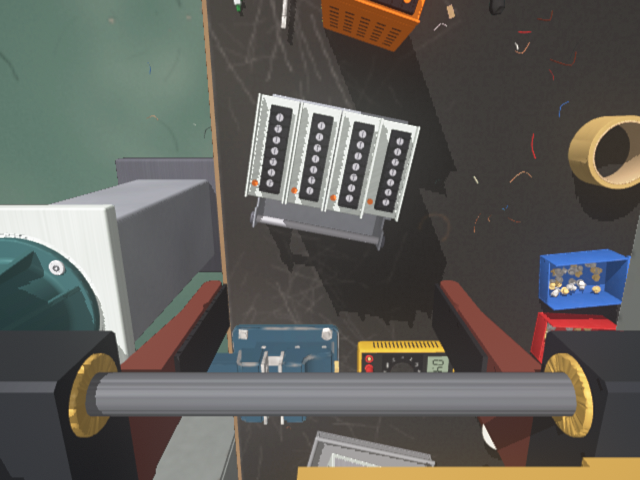

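View pics/tray1.png

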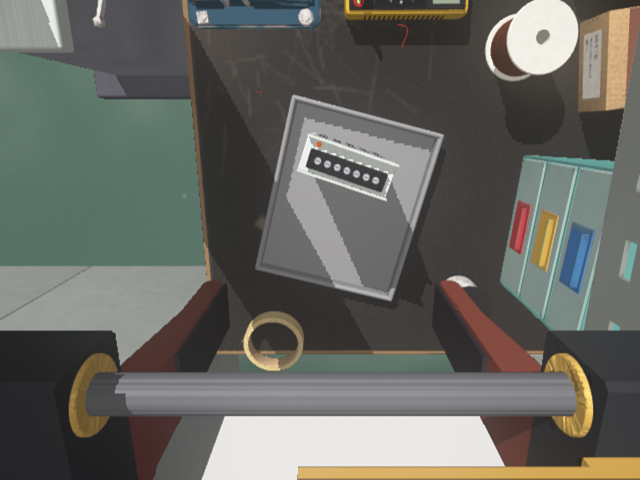

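```bash
python3 - <<'E'
import cv2,numpy as np
a=cv2.imread("pics/rack1.png")[80:260,230:440]; a=cv2.resize(a,None,fx=2.8,fy=2.8,interpolation=cv2.INTER_CUBIC)
cv2.imwrite("pics/c1.png",a)
b=cv2.imread("pics/side1.png")[140:250,260:370]; b=cv2.resize(b,None,fx=5,fy=5,interpolation=cv2.INTER_CUBIC); cv2.imwrite("pics/c2.png",b)
E
```

```text
(no output)
```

View pics/c1.png

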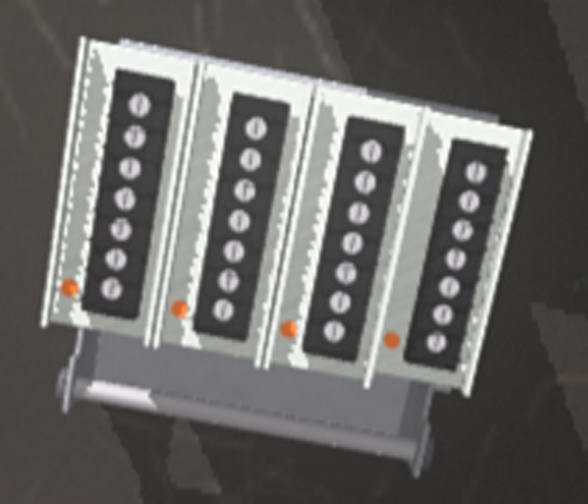

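View pics/c2.png

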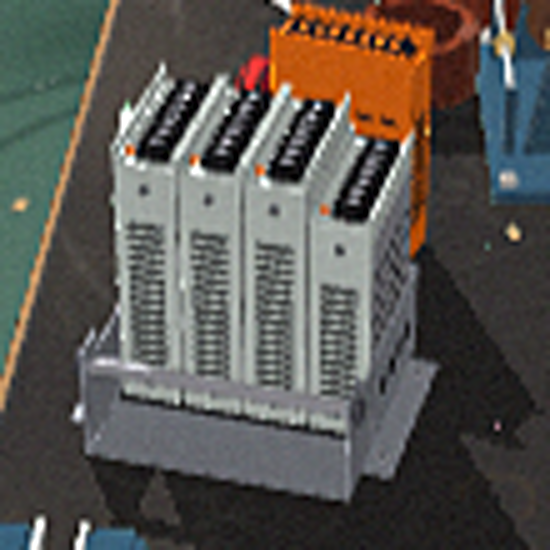

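Rightmost unit (largest world x, rack y = −59 mm) is the short one; row corners and bar are clear in the wrist crop.

```bash
python3 - <<'E'
from h import *
import pickle
np.set_printoptions(precision=4,suppress=True)
S=pickle.load(open("S.pkl","rb")); c=cam("wrist",S["rack1"][0])
W=lambda u,v,z: on_z(c,230+u/2.8,80+v/2.8,z)[:2]
P=dict(T1bl=(82,38,.183),T1fl=(44,325,.183),T2bl=(200,62,.183),T2fl=(150,345,.183),T3bl=(315,84,.183),T3fl=(262,367,.183),
 Sbr=(530,131,.163),Sfr=(468,395,.163),Sfl=(368,385,.163),T3fr=(368,385,.183),barL=(66,385,.062),barR=(422,447,.062))
X={k:W(*v) for k,v in P.items()}
for k,v in X.items(): print(k,v)
ang=lambda a,b:np.degrees(np.arctan2(*(b-a)[::-1]))
for n in("T1","T2","T3"): print(n,ang(X[n+"fl"],X[n+"bl"]),np.linalg.norm(X[n+"bl"]-X[n+"fl"]))
print("S",ang(X["Sfr"],X["Sbr"]),np.linalg.norm(X["Sbr"]-X["Sfr"]))
print("bar",ang(X["barL"],X["barR"])+90,np.linalg.norm(X["barR"]-X["barL"]))
print("row",ang(X["T1fl"],X["T3fl"])+90,np.linalg.norm(X["T3fl"]-X["T1fl"]))
# side view cross check: front top-left corners
cs=cam("side")
for n,u,v,z in(("T1",117,160,.183),("T2",178,172,.183),("T3",243,180,.183),("Sfl",308,218,.163),("Sfr",366,222,.163)):
    print("side",n,on_z(cs,260+u/5,140+v/5,z))
# tray corners (rim top)
t=cam("wrist",S["tray1"][0])
C=[on_z(t,u,v,.024)[:2] for u,v in((294,96),(443,135),(394,301),(257,268))]
print("tray",C,np.mean(C,0),[np.linalg.norm(C[i]-C[i-1]) for i in range(4)],ang(C[0],C[1]),ang(C[3],C[2]),ang(C[3],C[0])-90,ang(C[2],C[1])-90)
M=[on_z(t,u,v,.159)[:2] for u,v in((313,136),(399,165),(385,200),(298,172))]
print("mate",M,np.mean(M,0),[np.linalg.norm(M[i]-M[i-1]) for i in range(4)])
E
```

```text
T1bl [0.4114 0.3003]
T1fl [0.3936 0.2054]
T2bl [0.45   0.2928]
T2fl [0.4305 0.1983]
T3bl [0.4879 0.2859]
T3fl [0.4699 0.1904]
Sbr [0.5643 0.2708]
Sfr [0.5467 0.1756]
Sfl [0.5092 0.1794]
T3fr [0.5076 0.1839]
barL [0.3772 0.1571]
barR [0.5431 0.1272]
T1 79.37337834037127 0.0965489213513761
T2 78.37749299667041 0.09651299318178178
T3 79.3127780218359 0.09720288857032366
S 79.50580792893787 0.09684519760686026
bar 79.78026291715871 0.16857161322412587
row 78.86401492276764 0.07778991808434238
side T1 [0.3957 0.1923 0.183 ]
side T2 [0.4321 0.1827 0.183 ]
side T3 [0.47   0.1776 0.183 ]
side Sfl [0.5076 0.1722 0.163 ]
side Sfr [0.5409 0.171  0.163 ]
tray [array([ 0.4545, -0.2217]), array([ 0.6498, -0.2705]), array([ 0.595 , -0.5077]), array([ 0.3954, -0.4559])] [ 0.5237 -0.3639] [np.float64(0.24149032153091607), np.float64(0.2012614819474329), np.float64(0.2434641033291286), np.float64(0.20618465725252424)] -14.006008552079454 -14.544499877804256 -14.16579270058773 -13.007991059916009
mate [array([ 0.4837, -0.2683]), array([ 0.5711, -0.297 ]), array([ 0.5581, -0.333 ]), array([ 0.468, -0.304])] [ 0.5202 -0.3006] [np.float64(0.03905410485931822), np.float64(0.09193783187140098), np.float64(0.03832832896815875), np.float64(0.09470207585802543)]
```

```bash
cat >> h.py <<'E'
YAW=79.5; a_=np.radians(YAW); XR=np.array([np.cos(a_),np.sin(a_),0]); YR=np.array([-np.sin(a_),np.cos(a_),0]); RK=np.array([.4786,.2383,0])
def rk(x,y,z): return RK+x*XR+y*YR+np.array([0,0,z])
def axis_pt(th,h): # unit axis point h above underside when leaning th, rack x,z
    return -.0485+.0485*np.cos(th)-h*np.sin(th), .004+.0485*np.sin(th)+h*np.cos(th)
E
cat > push.py <<'E'
from h import *
import sys
Y=-.061; D=down(YAW)
def tip(th,s=.022): return rk(-.0485+.097*np.cos(th)-(.159-s)*np.sin(th)+.010, Y, .004+.097*np.sin(th)+(.159-s)*np.cos(th))
W=[("m",rk(.075,Y,.27))]+[("d",rk(.072,Y,.141))]+[("p",tip(t)) for t in np.arange(0,.571,.095)]
for k,p in W: print(k,p.round(3),inverse_kinematics(p,D) is not None)
th=.66
for h in(.110,):
  x,z=axis_pt(th,h)
  for dx,dz in((-.06,.08),(0,0),(0,.1),(-.15,.12)):
    for tl in (37.8,20,0): print(tl,rk(x+dx,-.059,z+dz).round(3),inverse_kinematics(rk(x+dx,-.059,z+dz),down(YAW,tl)))
for yw in(-14,-104,166): print(yw,inverse_kinematics([.5104,-.4173,.115],down(yw)))
if len(sys.argv)>1:
  gripper_to(0.0,20)
  move_to(W[0][1],D); f0=read_state()["ft_force"]
  line_to(W[1][1],v=.12)
  for k,p in W[2:]:
    line_to(p,v=.04); s=read_state(); print(round(s["t"],2),(s["ft_force"]-f0).round(2),(s["tool_pos"]-p).round(4),s["grip_width"])
  for n in("side","wrist"): cv2.imwrite(f"pics/{n}2.png",capture(n))
E
python3 push.py
```

```text
m [0.552 0.301 0.27 ] True
d [0.552 0.298 0.141] True
p [0.549 0.285 0.141] True
p [0.547 0.271 0.15 ] True
p [0.544 0.258 0.157] True
p [0.542 0.243 0.163] True
p [0.539 0.228 0.167] True
p [0.536 0.213 0.17 ] True
p [0.533 0.197 0.172] True
37.8 [0.512 0.092 0.201] [-24.45694273  18.72451282 106.80805809  39.21472395  70.18951119
 -32.9190559 ]
20 [0.512 0.092 0.201] [-12.32174242  14.33345546 103.14227541  22.17498595  64.91880283
 -11.74109988]
0 [0.512 0.092 0.201] [ 2.60277416e+00  1.52694004e+01  9.79479946e+01 -2.54444375e-14
  6.67826050e+01  1.31027742e+01]
37.8 [0.522 0.151 0.121] [-17.44726858  26.00616699 111.0294762   45.7456009   58.1503599
 -37.20688914]
20 [0.522 0.151 0.121] [ -5.2949998   21.42231794 106.79559743  25.34551384  52.71917378
 -10.47181311]
0 [0.522 0.151 0.121] [ 8.86476895e+00  2.26316591e+01  1.00049304e+02 -2.54444375e-14
  5.73190368e+01  1.93647689e+01]
37.8 [0.522 0.151 0.221] [-17.44726858  16.90607093 105.90100751  40.82229471  68.54284686
 -26.30327376]
20 [0.522 0.151 0.221] [ -5.2949998   13.79184987 100.55862561  21.99372918  65.43539578
  -3.99450316]
0 [0.522 0.151 0.221] [ 8.86476895e+00  1.60643463e+01  9.36295701e+01 -2.54444375e-14
  7.03060835e+01  1.93647689e+01]
37.8 [0.495 0.004 0.241] [-34.37439454  16.86428675 102.31543724  34.65329129  80.29022423
 -35.9048872 ]
20 [0.495 0.004 0.241] [-22.92140961  11.56035096 100.40184607  20.38173181  73.54809974
 -19.19819512]
0 [0.495 0.004 0.241] [-7.56694490e+00  1.08640637e+01  9.77401582e+01 -2.54444375e-14
  7.13957781e+01  2.93305510e+00]
-14 [-4.52680648e+01  3.12174404e+01  8.50946060e+01 -2.54444375e-14
  6.36879536e+01  5.87319352e+01]
-104 [-4.52680648e+01  3.12174404e+01  8.50946060e+01 -2.54444375e-14
  6.36879536e+01  1.48731935e+02]
166 [-4.52680648e+01  3.12174404e+01  8.50946060e+01 -2.54444375e-14
  6.36879536e+01 -1.21268065e+02]
```

```bash
python3 push.py go | grep -v True | tail -9; python3 - <<'E'
import cv2,numpy as np
b=cv2.imread("pics/side2.png")[130:260,230:390]; b=cv2.resize(b,None,fx=3,fy=3,interpolation=cv2.INTER_CUBIC)
w=cv2.resize(cv2.imread("pics/wrist2.png"),(320,390)); w=cv2.imread("pics/wrist2.png"); w=cv2.resize(w,(320,240)); w=cv2.copyMakeBorder(w,0,150,0,0,cv2.BORDER_CONSTANT)
cv2.imwrite("pics/c3.png",np.hstack([b,w]))
E
```

```text
166 [-4.52680648e+01  3.12174404e+01  8.50946060e+01 -2.54444375e-14
  6.36879536e+01 -1.21268065e+02]
9.2 [-0.14  2.31 -0.48] [0.0003 0.0001 0.0004] 0.0004888377055861053
9.75 [0.11 1.51 0.68] [ 0.     -0.0002  0.0001] 0.0005351897811650726
10.3 [-0.54  0.86 -0.54] [-0.0002 -0.0003 -0.    ] 0.0003554955501729036
10.85 [-0.62  1.65 -0.66] [-0.     -0.0002  0.0001] 0.0005092919432147202
11.4 [-0.77  0.96 -1.41] [ 0.     -0.0002  0.0001] 0.00036086329811997446
11.95 [-0.58  0.7   0.08] [ 0.     -0.0002  0.0001] 0.00033584978163959885
12.5 [-0.75  0.54 -1.06] [ 0.0001 -0.0002  0.0001] -4.8423207236369037e-05
```

View pics/c3.png

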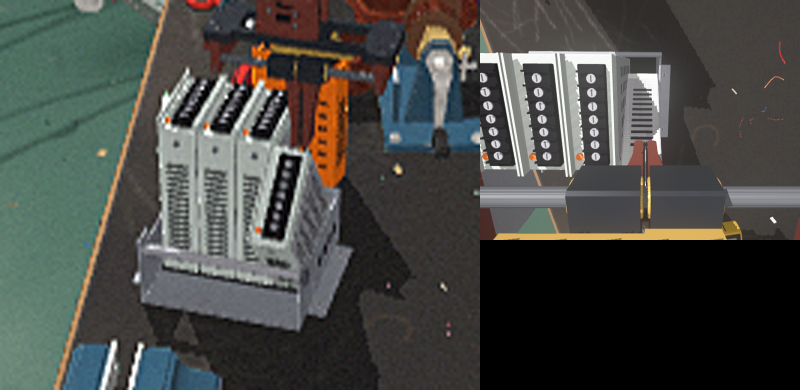

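The unit has tipped towards the bar, neighbours standing. Retreat and measure its top.

```bash
python3 - <<'E'
from h import *
import pickle
p=read_state()["tool_pos"]; line_to([p[0],p[1],.30],v=.25)
move_to(rk(-.13,-.05,.38),down(YAW)); gripper_to(.062,20); pause(.2)
st=read_state(); im=capture("wrist"); pickle.dump((st,im),open("W3.pkl","wb")); print(st["t"])
cv2.imwrite("pics/w3.png",im); c=cam("wrist",st)
x,z=axis_pt(.66,.159); print("expect top centre px",proj(c,rk(x,-.059,z)))
for sx,sy in((-1,-1),(-1,1),(1,1),(1,-1)):
    P=rk(x+sx*.0485*np.cos(.66),-.059+sy*.019,z+sx*.0485*np.sin(.66)); print(sx,sy,proj(c,P).round(1))
cv2.imwrite("pics/w3c.png",cv2.resize(im[60:330,200:500],None,fx=2.2,fy=2.2,interpolation=cv2.INTER_CUBIC))
E
```

```text
15.0917
expect top centre px [338.26002319 181.75498471]
-1 -1 [356.  215.3]
-1 1 [319.  215.3]
1 1 [316.5 140.6]
1 -1 [361.9 140.7]
```

View pics/w3c.png

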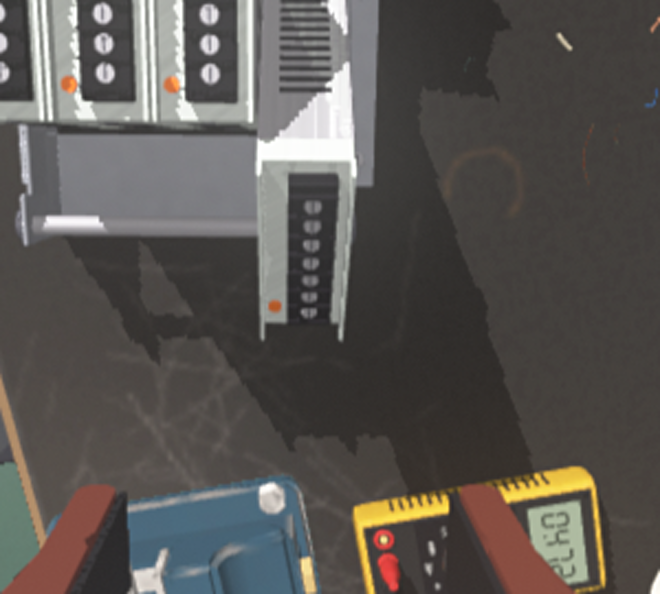

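```bash
python3 - <<'E'
from h import *
import pickle
from scipy.optimize import brentq,least_squares
st,im=pickle.load(open("W3.pkl","rb")); c=cam("wrist",st)
def edges(th,d):
    r=[]
    for sx in(-1,1):
        x,z=axis_pt(th,.159); r.append(proj(c,rk(x-d+sx*.0485*np.cos(th),-.059,z+sx*.0485*np.sin(th)))[1])
    return np.array(r)
for d in(0,.005,.01,.015,.02):
    th=brentq(lambda t:(.05-d)*np.cos(t)-.058*np.sin(t)-.005,0,1); print(d,th,edges(th,d))
for m in((214.5,132.7),(213.5,131)):
    q=least_squares(lambda q:edges(*q)-m,[.6,0],x_scale=[.1,.01]).x; print(m,q)
E
```

```text
0 0.6461186796578309 [213.85698271 137.49385519]
0.005 0.591684864944251 [212.9021963  131.17192039]
0.01 0.5327230107794046 [211.04856355 123.68131814]
0.015 0.4690746779890627 [208.17053219 115.03715109]
0.02 0.4006998751635457 [204.15541936 105.33264949]
(214.5, 132.7) [0.58589581 0.00730343]
(213.5, 131) [0.58124067 0.00680492]
```

Lateral fit is within half a mm; the tilt is about 0.60 rad with the foot ~4.5 mm forward. Grasp along its axis.

```bash
python3 - <<'E'
from h import *
np.set_printoptions(precision=3,suppress=True)
th,d=.60,.0045; D=down(YAW,np.degrees(th))
def P(h,dz=0,dx=0): x,z=axis_pt(th,h); return rk(x-d+dx,-.059,z+dz)
move_to(P(.234),D); f0=read_state()["ft_force"]
line_to(P(.114),v=.1); s=read_state(); print(s["t"],s["ft_force"]-f0,s["tool_pos"]-P(.114))
gripper_to(.03,8); s=read_state(); print(s["ft_force"]-f0,s["grip_width"],s["grasp_force"])
gripper_to(.03,50); s=read_state(); print(s["ft_force"]-f0,s["grip_width"],s["grasp_force"])
for dz in(.01,.04,.12):
    line_to(P(.114,dz),v=.08); s=read_state(); print(s["t"],s["ft_force"]-f0,s["wrist_torque"],s["grip_width"],s["grasp_force"])
b=capture("side"); w=capture("wrist"); cv2.imwrite("pics/c4.png",np.hstack([cv2.resize(b[100:280,230:410],(400,400),interpolation=cv2.INTER_CUBIC),cv2.resize(w[:,80:560],(400,400))]))
E
```

```text
17.225 [-0.004  0.421 -2.143] [ 0. -0.  0.]
[ 0.073 -1.501 -0.681] 0.03827085235814974 7.967027574777603
[-0.398 -0.831  0.41 ] 0.03811825457278767 49.87895607948303
18.2167 [-0.262 -0.042 -5.311] [-0.738  0.1    0.04 ] 0.03796911231515972 49.86993670463562
18.7417 [-0.03  -0.096 -6.152] [-0.742  0.004 -0.01 ] 0.03807239166196772 49.86862242221832
19.8917 [-0.472 -0.436 -6.456] [-0.791  0.074 -0.005] 0.03794715738623886 49.86869215965271
```

View pics/c4.png

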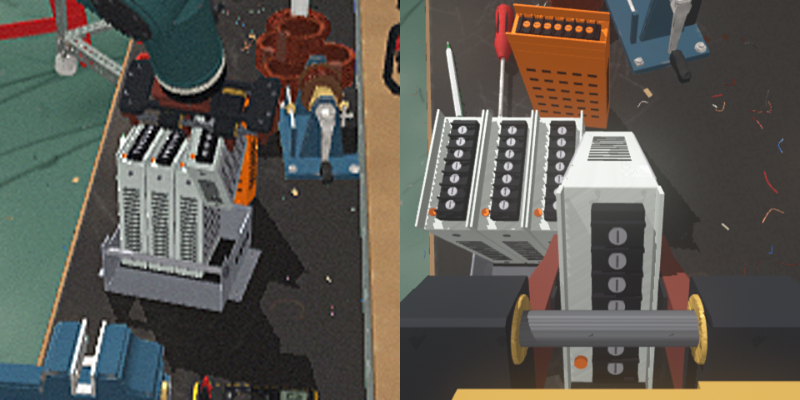

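Lifted clear, held squarely, neighbours standing. Carry over and stop above the tray to check.

```bash
python3 - <<'E'
from h import *
np.set_printoptions(precision=3,suppress=True)
p=read_state()["tool_pos"]; D=down(YAW,np.degrees(.6))
line_to(p-.11*XR+[0,0,.06],D,v=.2)
p=read_state()["tool_pos"]
line_to([p[0],p[1]-.02,.34],down(YAW),v=.12)
G=[.5104,-.4173]
line_to([.505,-.2,.34],down(30),v=.2)
line_to([*G,.34],down(-15),v=.2)
line_to([*G,.17],v=.15); pause(.3)
s=read_state(); print(s["t"],s["ft_force"],s["wrist_torque"],s["tool_pos"],s["grip_width"])
b=capture("side"); w=capture("wrist"); t=capture("top")
cv2.imwrite("pics/side5.png",b); cv2.imwrite("pics/wrist5.png",w)
cv2.imwrite("pics/c5.png",np.hstack([cv2.resize(b[240:440,210:410],(400,400),interpolation=cv2.INTER_CUBIC),cv2.resize(w[:,80:560],(400,400))]))
E
```

```text
25.6 [-0.193 -1.107 -4.068] [ 0.006 -0.009 -0.007] [ 0.511 -0.418  0.171] 0.03778246551672141
```

View pics/c5.png

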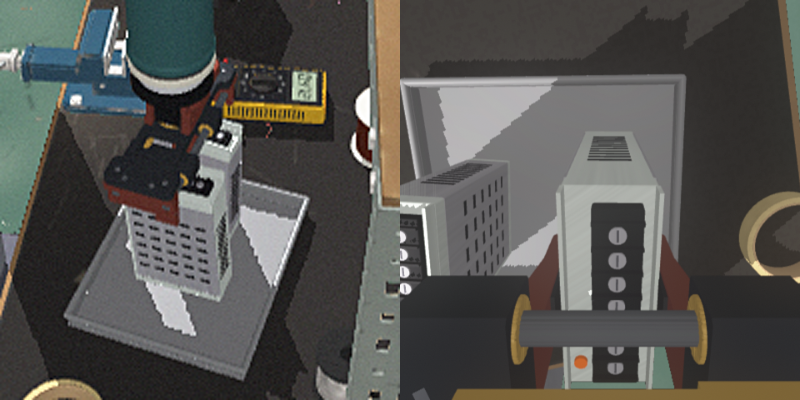

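```bash
python3 - <<'E'
from h import *
np.set_printoptions(precision=3,suppress=True)
G=[.5104,-.4173]
line_to([*G,.128],v=.08); pause(.3); f0=read_state()["ft_force"]; z=.128
for i in range(20):
    z-=.001; line_to([*G,z],v=.02); pause(.1); f=read_state()["ft_force"]-f0
    if f[2]>2.5: break
print(z,f)
gripper_to(.03,6)
for i in range(3):
    z-=.001; line_to([*G,z],v=.02); f=read_state()["ft_force"]-f0; print(z,f)
    if f[2]>9: break
gripper_to(.042); pause(.2); s=read_state(); print(s["grip_width"],s["ft_force"]-f0)
gripper_to(.056); pause(.2)
line_to([*G,.30],v=.12); line_to([.45,-.36,.42],down(60),v=.25); pause(.2)
s=read_state(); w=capture("wrist"); b=capture("side"); print(s["t"])
cv2.imwrite("pics/c6.png",np.hstack([cv2.resize(b[140:440,190:415],(375,500),interpolation=cv2.INTER_CUBIC),cv2.resize(w,(425,500))]))
E
```

```text
0.122 [-0.155  0.657  2.588]
0.121 [1.847 1.963 9.879]
0.04169243480759808 [0.063 0.221 3.357]
33.75
```

View pics/c6.png

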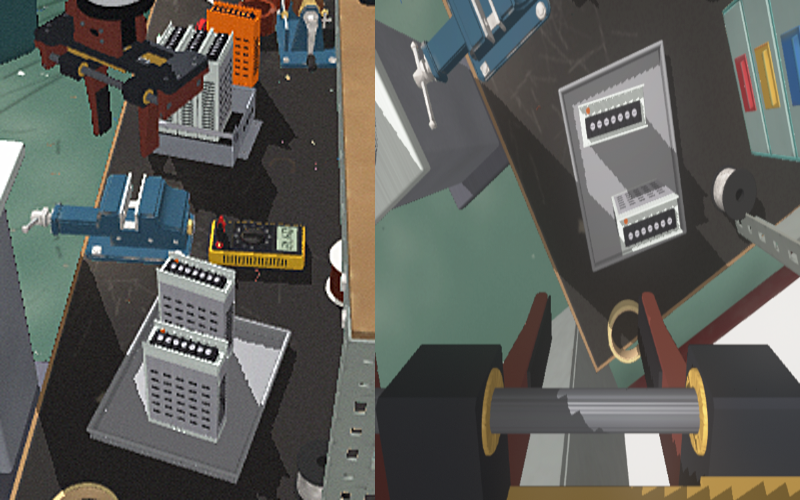

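Both short units stand upright in the tray, the three tall ones stand in the row, and the meter has not moved.

```bash
python3 -c "
from bench import *
pause(.3); print(close_job())"
```

```text
the job is handed in; nothing more can be done
None
```

The short unit was tipped onto the bar, lifted out and set upright in the tray beside its mate; the final pictures show the tall units, mate and meter undisturbed, and the job was handed in at about 34 s.

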